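# Break down a pile of wire-cut parts for inspection

## Task

The finished wire-cut parts came to the inspection bench in one pile: take it apart and lay each part flat on its own place. The narrow bar goes lengthwise into the bar rest, the square block onto the middle of the scale's pan, the big plate onto the middle of the glass stage with its long side along the stage's long side, and the round disc into the bore of the spring-fed magazine, pushed down against its follower until the disc's top is flush with the rim or a little below it. Let go of everything at the end.

Things in the scene. Friction and masses are not known exactly. Their poses are not given: they have to be found in the camera images.
- bar: bright steel bar 110 x 20 x 20 mm, top of the pile, lying across the disc and the block, along the plate's long side. Origin: centre of its underside; x along its length, z up.
- block: dark steel square block 46 x 46 x 20 mm, middle layer of the pile, on the plate beside the disc (centres 58 mm apart along the plate's length, which of the two is on which end varies), sides parallel to the plate's within a few degrees. Origin: centre of its underside; z up.
- disc: dark steel round disc, diameter 46 mm, 20 mm thick, middle layer of the pile, on the plate beside the block. Origin: centre of its underside; z up.
- plate: aluminium rectangular plate 130 x 64 x 20 mm lying on the bench, bottom of the pile. Origin: centre of its underside; x along its length, z up; its top is at 20 mm, so disc and block stand from 20 to 40 mm and the bar from 40 to 60 mm above the bench.
- stage: fixed black inspection stage 170 x 110 mm with a flat glass top 152 x 92 mm, whose surface is 22 mm above the bench and free of any rim. Place of the plate. Origin: centre of its underside; x along its length, z up.
- scale: fixed white bench scale, housing 135 x 110 mm and 34 mm high, with a flat round steel pan of diameter 100 mm, top 45 mm above the bench. Place of the block. Origin: on the bench right under the centre of the pan; the display is on the -x side, housing from x = -85 to 50 mm.
- rest: fixed bar rest: blue base 116 x 60 mm, 10 mm high, with two dark saddles at x = -42 and +42 mm (14 mm long each). The seats are 24 mm above the bench, between cheeks 38 mm apart in y that rise to 36 mm; between the saddles there is 70 mm of free room for fingers above the base. Place of the bar, lengthwise along x. Origin: centre of its underside; z up.
- magazine: fixed grey magazine, square 84 x 84 mm, rim 45 mm above the bench, with a round vertical bore of diameter 56 mm in its middle, its mouth chamfered by 4 mm. Inside is a brass follower 53 mm wide, top 6 mm below the rim at the start, so that the disc set on it stands 14 mm proud. Place of the disc. Origin: centre of its underside; z up.
- follower (a joint): how far the magazine's follower has been pushed down, m: 0 at the start, at most 0.022. It gives way at about 6 N plus 0.15 N per mm (the disc's own weight does not move it) and a friction brake holds it where it is left; at 0.014 the disc's top is flush with the rim.
Not all that is in view belongs to the job. What is shaped like the block but turquoise or yellow is not meant.

How it is judged:
At the end, for the whole second after the job is handed in: Flat and at rest: bar on the rest's seats (centres within 15 mm, 0.3 rad), block on the pan (16 mm from its middle), plate on the glass (15 mm, 0.2 rad), disc in the bore (8 mm from its axis), its top at most 3 mm above the rim, the follower down at least 10 mm (horizontal distance between bar and rest below 0.015 m and z of bar in the frame of rest between 0.02 and 0.028 m and angle between each of bar, block, plate, disc's own z axis and vertical below 0.1 rad and angle between the x axis of bar and the x axis of rest, either way round below 0.3 rad and horizontal distance between block and scale below 0.016 m and z of block in the frame of scale between 0.041 and 0.049 m and horizontal distance between plate and stage below 0.015 m and z of plate in the frame of stage between 0.018 and 0.026 m and angle between the x axis of plate and the x axis of stage, either way round below 0.2 rad and horizontal distance between disc and magazine below 0.008 m and z of disc in the frame of magazine below 0.028 m and value of joint follower above 0.01 m and linear speed of each of bar, block, disc, plate below 0.02 m/s); the robot touches nothing.
It also fails if it takes over 102 s, if anything falls off the work surface, if the arm or the gripper's body presses on something with over 40 N, if the wrist force passes 120 N, or if a joint passes its speed limit or range.

## Robot

A 7-joint arm with a two-finger parallel gripper is mounted at the origin on the work surface. World frame = base frame: x ahead of the robot, y to its left, z up, the work surface at z = 0. Lengths are in m, angles in rad, forces in N, time in s.
With the tool pointing down it reaches from about 0.4 to 0.85 m from the base axis. Payload 10.4 kg.
Tool frame: the origin (TCP) lies on the centre line of the jaws, within the pads' length; the fingertips stand 11 mm ahead of it and the grasp point (between the pads) lies 8 mm behind it; z points along the fingers, y is the line along which they close (so a half turn about z gives the same grasp; the last joint's range is limited). The gripper opens to 87 mm and grips with 3 to 60 N. Pads are 19 mm wide; open, the fingers measure 117 mm over their backs; the gripper's body (75 mm by 190 mm) begins 51 mm behind the grasp point.
Start: joints at [-1.209, 0.332, -0.065, 1.46, 0.022, 1.35, -0.088], TCP at [0.235, 0.579, 0.234] pointing down, gripper open.
Joint ranges: [-2.6, 2.6], [-0.5, 2.12], [-1.47, 1.34], [0.16, 2.42], [-1.27, 4.41], [0.06, 2.06], [-2.6, 2.6]. Speed limits (rad/s): [2.22, 2.22, 2.79, 2.79, 3.14, 3.14, 3.14].

## Interface

Orientations are given as a unit quaternion [x, y, z, w].
In Python, from bench import r gives the robot as it stands.
- The arm moves only by the shell command python3 -m pendant 'ROWS' [OPENING] [FORCE]. ROWS is JSON, a list of rows, each a list of 4 numbers: the shift along the tool's x, y, z in m, then the turn about the tool's z in rad. A call has 1 to 8 rows; each row shifts and turns the commanded pose from where the row before left it, along the tool's axes as they then stand; what a row does not reach is not made up. A row lasts 1/12 s, in which the tool goes at most 41.7 mm and 7.16 degrees, less where a joint would pass 70% of its speed; a pose out of reach is approached as far as the arm can. A call with a gripper value outside its range is refused whole. OPENING is the opening, from 0 (shut) to 1 (fully open), set as the call begins (- or left out, the last holds). The fingers move at their own pace and stop on an object; FORCE is the grip in N (left out, the last holds). Time passes only in rows, so rows that do not move let the fingers close. It gives the time, the measured TCP pose, the force, the opening and the grip force at its end, in the units of the state.
- r.read_state(): the state, without advancing time (a new reading comes with each control period).
- r.camera(name): name is "side" or "top" or "wrist"; returns a dict with "img" (400x640x3 uint8, red, green, blue), "camera_matrix" (3x3 intrinsics, pixels), "xyz" and "attitude" of the camera in the world. Camera axes: x right, y down, z forward; pixel columns grow to the right and rows downward; lengths in m; the calibration is good to about 2 mm. A picture is of the moment at which its call begins. There is no depth.
- r.close_job(): hands the job in; it is judged then, once.
Trained networks look in the newest picture that a camera, given by its name, has taken for a name from the list of things; names that differ only in an ending like _2 or _b are one class to them, and where a whole thing is asked for, a point or a joint stands for the part that bears it (a point fixed in the world has none). Each returns a list of dicts, best first, with "score" (0 to 1); they miss things now and then, are a little off and sometimes report something else, mostly with a low value. They report only what shows in the picture. A call takes as long as a camera call. They do not tell look-alikes from the thing itself.
- r.outline_of(thing, camera): "mask" (400x640 bool, what is visible of it) and "bbox" ([centre column, centre row, width, height] in pixels, round what is visible of it).
The state is a dict: "time": time; "joint_positions": joint angles; "joint_vel": joint speeds; "joint_torque": joint torques, N m; "ee_pos": TCP position; "eef_rot": TCP orientation; "ft_force": force on the tool from outside, world axes, zero at the start; "torque": the same for the moment, N m; "width": finger opening in m; "grip_force": force on a finger pad.
Only numpy, scipy, OpenCV 4.12 (cv2) and the standard library are available. Lean on these libraries where they do the work, as an engineer would, in place of code of your own. Each camera call takes 0.05 s, during which the arm holds its last target. There are 200 camera calls.

## Working session

There is one attempt and no reset: what is moved stays moved. The work goes in short steps, Python scripts to look and compute and a shell command to move; the robot and the scene stay as the last step left them, time stands still between calls to the robot, and variables do not carry over. Pictures are saved under pics/ and viewed, at most 14 in all, crops included, and the job is handed in when it is done.

```bash
mkdir -p pics; ls; cat > h.py <<'E'
import numpy as np, cv2
from bench import r
from scipy.spatial.transform import Rotation as R
def cam(n):
    c=r.camera(n); A=np.array(c["attitude"])
    c["R"]=R.from_quat(A).as_matrix() if A.size==4 else A.reshape(3,3)
    return c
def ray(c,uv,z):
    uv=np.atleast_2d(uv).astype(float); K=np.array(c["camera_matrix"])
    d=(np.linalg.inv(K)@np.c_[uv,np.ones(len(uv))].T).T@c["R"].T
    o=np.array(c["xyz"]); return o+d*((z-o[2])/d[:,2])[:,None]
def save(c,n,crop=None,s=1):
    im=cv2.cvtColor(c["img"],cv2.COLOR_RGB2BGR)
    if crop: im=im[crop[2]:crop[3],crop[0]:crop[1]]
    cv2.imwrite("pics/"+n,cv2.resize(im,None,fx=s,fy=s))
E
python3 - <<'E'
from h import *
for n in ["top","side","wrist"]:
    c=cam(n); save(c,n+"0.png"); print(n,np.round(c["xyz"],3),np.round(c["R"],3).tolist(),c["camera_matrix"])
    if n=="wrist": continue
    for t in ["bar","block","disc","plate","stage","scale","rest","magazine"]:
        for o in r.outline_of(t,n)[:3]:
            m=o["mask"].astype(np.uint8); print(n,t,round(o["score"],2),np.round(o["bbox"]),m.sum())
print(r.read_state())
E
```

```text
pics
top [ 0.373 -0.049  1.123] [[-0.011, -0.997, 0.075], [-1.0, 0.012, 0.011], [-0.012, -0.075, -0.997]] [[387.37481477   0.         315.94199556]
 [  0.         387.37481477 189.20045762]
 [  0.           0.           1.        ]]
top bar 0.76 [409. 217.  20.  40.] 376
top bar 0.39 [197. 215.  49.  64.] 2399
top block 0.74 [421. 271.  23.  24.] 336
top block 0.71 [410. 226.  17.  22.] 145
top block 0.69 [409. 169.  18.  20.] 285
top disc 0.41 [405. 209.  15.  10.] 42
top plate 0.79 [406. 216.  34.  51.] 396
top stage 0.83 [197. 214.  51.  63.] 2350
top scale 0.8 [298. 194.  43.  50.] 1811
top rest 0.65 [232. 142.  27.  40.] 810
top magazine 0.68 [382. 136.  34.  30.] 1071
top magazine 0.58 [380. 135.  17.  20.] 269
side [ 0.187 -0.778  0.702] [[0.945, -0.212, 0.25], [-0.328, -0.585, 0.741], [-0.011, -0.783, -0.623]] [[368.35115301   0.         313.43961003]
 [  0.         368.35115301 200.30824144]
 [  0.           0.           1.        ]]
side bar 0.7 [324. 285.  39.  34.] 565
side block 0.93 [355. 344.  30.  35.] 624
side block 0.71 [265. 332.  32.  36.] 603
side block 0.56 [384
[... 631 characters left out ...]
0860942,  0.33218779, -0.06468064,  1.46010289,  0.02164934,
        1.3499008 , -0.08849166]), 'joint_vel': array([ 7.13896993e-04, -1.56007914e-04, -7.43935311e-04,  8.22686604e-05,
        1.56346744e-03,  9.32765503e-04, -8.07673718e-04]), 'joint_torque': array([-4.48002595e-06, -6.23061204e+01,  2.41239485e-02, -3.90127051e+01,
       -6.13201456e-02,  3.15811776e-02, -2.31623915e-05]), 'ee_pos': array([0.23461817, 0.57931507, 0.23358175]), 'eef_rot': array([1.91206693e-01, 9.81549794e-01, 4.53999044e-05, 2.66935732e-05]), 'ft_force': array([ 0.80147455,  0.5461575 , -0.08861476]), 'torque': array([-0.01307209, -0.02762596,  0.03382   ]), 'grip_force': 0.0, 'width': 0.08710399941655259}
```

```bash
python3 - <<'E'
from h import *
c=cam("top"); save(c,"top1.png",(170,450,110,300),2.8)
E
```

```text
(no output)
```

View pics/top1.png

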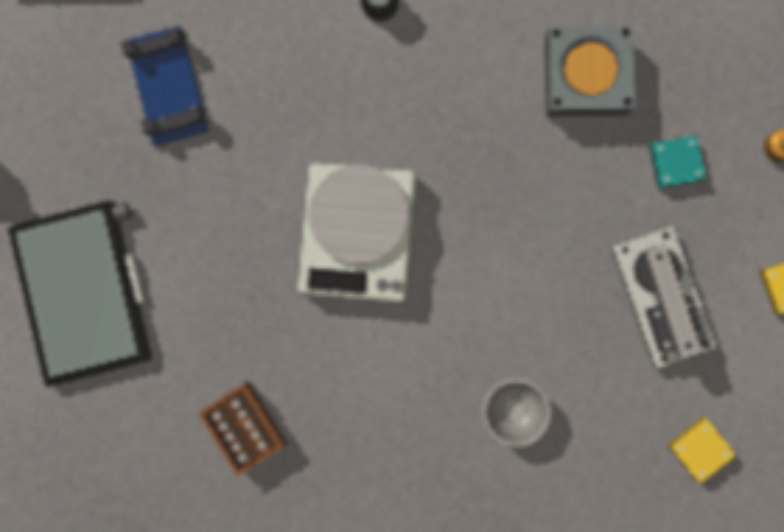

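View pics/side0.png

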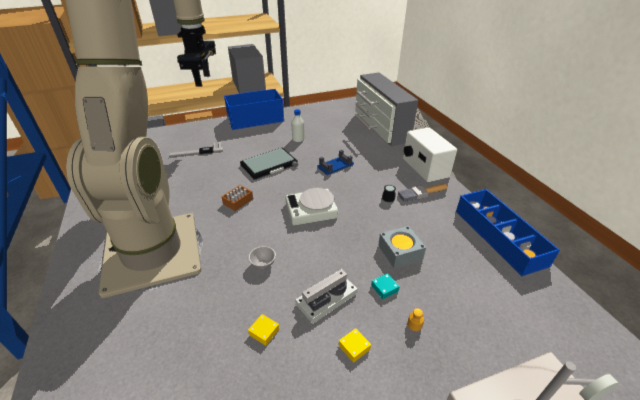

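The top crop shows the pile at crop (665,297), with the disc at the far end (658,265) and the block near the robot (668,330). The stage is at (80,292), the scale pan at (360,215), the rest at (168,86) and the magazine at (591,70). The yellow and turquoise pieces are decoys. The side view agrees.

```bash
cat >> h.py <<'E'
def rect(c,pts,z):
    w=ray(c,pts,z)[:,:2]; (cx,cy),(a,b),t=cv2.minAreaRect((w*1000).astype(np.float32))
    if a<b: a,b,t=b,a,t+90
    return [round(v,1) for v in (cx,cy,a,b,(t+90)%180-90)]
def mpts(m):
    cs,_=cv2.findContours(m.astype(np.uint8),cv2.RETR_EXTERNAL,cv2.CHAIN_APPROX_NONE)
    return max(cs,key=cv2.contourArea)[:,0,:]
E
python3 - <<'E'
from h import *
c=cam("top")
f=lambda L:[(170+(x+.5)/2.8-.5,110+(y+.5)/2.8-.5) for x,y in L]
print("stage",rect(c,f([(11,228),(110,203),(150,358),(47,384)]),.022))
print("rest",rect(c,f([(125,42),(181,29),(208,131),(151,143)]),.03))
print("pan",ray(c,f([(360,215)]),.045)); 
print("mag rim",rect(c,f([(548,28),(635,29),(634,111),(547,110)]),.045), "foll",ray(c,f([(591,68)]),.039))
print("plate",rect(c,f([(614,245),(674,228),(717,348),(660,367)]),.02))
print("bar",rect(c,f([(649,253),(669,248),(701,350),(682,355)]),.06))
for t,z in [("stage",.022),("rest",.03),("magazine",.045),("plate",.02),("bar",.06)]:
    o=r.outline_of(t,"top")
    if o: print(t,o[0]["score"],rect(c,mpts(o[0]["mask"]),z))
h=f([(340,280),(360,215)]); w=ray(c,h,.04); print("scale x dir",np.degrees(np.arctan2(*(w[1]-w[0])[[1,0]])))
E
```

```text
stage [388.3, 298.2, 163.9, 107.1, 13.9]
rest [597.8, 209.8, 111.9, 59.2, 14.7]
pan [[0.46221838 0.01174742 0.045     ]]
mag rim [606.3, -221.7, 88.1, 83.6, 88.5] foll [[ 0.60905116 -0.22260817  0.039     ]]
plate [378.2, -295.2, 131.2, 63.4, 18.1]
bar [373.0, -295.5, 104.2, 20.2, 15.8]
stage 0.64 [387.9, 296.3, 170.8, 128.8, 12.2]
rest 0.77 [597.3, 213.0, 115.1, 64.5, 14.8]
magazine 0.67 [603.6, -216.7, 95.1, 89.7, -1.5]
plate 0.88 [377.6, -275.9, 135.9, 59.5, -1.7]
bar 0.74 [376.3, -280.5, 125.7, 65.0, 16.8]
scale x dir -17.499839428448556
```

```bash
cat >> h.py <<'E'
def yaw():
    q=r.read_state()["eef_rot"]; y=R.from_quat(q).as_matrix()[:,1]; return np.degrees(np.arctan2(y[1],y[0]))
def go(x,y,z,yw=None):
    s=r.read_state(); M=R.from_quat(s["eef_rot"]).as_matrix()
    d=M.T@(np.array([x,y,z])-s["ee_pos"]); t=0 if yw is None else np.radians((yaw()-yw+180)%360-180)
    print("shift",np.round(d,4),"norm",round(float(np.linalg.norm(d)),3),"rows",int(np.ceil(np.linalg.norm(d[:])/.041)),"turn",round(float(t),3),"now",np.round(s["ee_pos"],4),"yaw",round(float(yaw()),1),"t",s["time"],"w",round(s["width"],4),"F",np.round(s["ft_force"],1))
E
A='[-0.0324,-0.02,0,0]'
python3 -m pendant '[[-0.0324,-0.02,0,0],[-0.0324,-0.02,0,0],[-0.0324,-0.02,0,0],[-0.0324,-0.02,0,0],[-0.0324,-0.02,0,0],[-0.0324,-0.02,0,0],[-0.0324,-0.02,0,0]]'
python3 -m pendant '[[-0.0324,-0.02,0,0],[-0.0324,-0.02,0,0],[-0.0324,-0.02,0,0],[-0.0324,-0.02,0,0],[-0.0324,-0.02,0,0],[-0.0324,-0.02,0,0],[-0.0324,-0.02,0,0]]'
python3 -m pendant '[[0,0,0,0.123],[0,0,0,0.123],[0,0,0,0.123],[0,0,0,0.123],[0,0,0,0.123],[0,0,0,0.123],[0,0,0,0.123]]'
python3 -m pendant '[[0,0,0,0.123],[0,0,0,0.123],[0,0,0,0.123],[0,0,0,0.123],[0,0,0,0.123],[0,0,0,0.123],[0,0,0,0.123]]'
python3 -m pendant '[[0,0,0,0.123],[0,0,0,0.123],[0,0,0,0.123],[0,0,0,0.123],[0,0,0,0.123],[0,0,0,0.123],[0,0,0,0]]'
python3 -c "
from h import *
go(.405,-.288,.234,-73.2)"
```

```text
time: 1.88
ee_pos: [0.3931, 0.3628, 0.2338]
eef_rot: [0.191, 0.982, 0.0, 0.0]
ft_force: [0.3, -0.1, 0.0]
width: 0.087
grip_force: 0.0
time: 2.47
ee_pos: [0.5508, 0.1479, 0.2339]
eef_rot: [0.191, 0.982, 0.0, 0.0]
ft_force: [0.2, -0.0, -0.8]
width: 0.0872
grip_force: 0.0
time: 3.05
ee_pos: [0.5499, 0.1496, 0.2336]
eef_rot: [0.586, 0.81, 0.0, -0.0]
ft_force: [-0.1, -0.0, -0.4]
width: 0.0869
grip_force: 0.0
time: 3.63
ee_pos: [0.5499, 0.1496, 0.2336]
eef_rot: [0.871, 0.492, 0.0, -0.0]
ft_force: [-0.4, 0.4, -0.8]
width: 0.087
grip_force: 0.0
time: 4.22
ee_pos: [0.5499, 0.1496, 0.2336]
eef_rot: [0.989, 0.145, 0.0, -0.0]
ft_force: [0.2, -0.0, -0.2]
width: 0.0871
grip_force: 0.0
shift [-0.2643  0.3777 -0.0005] norm 0.461 rows 12 turn -0.002 now [0.5499 0.1496 0.2336] yaw -73.3 t 4.2167 w 0.0871 F [ 0.2 -0.  -0.2]
```

```bash

python3 -m pendant '[[-0.022,0.0315,0,0],[-0.022,0.0315,0,0],[-0.022,0.0315,0,0],[-0.022,0.0315,0,0],[-0.022,0.0315,0,0],[-0.022,0.0315,0,0]]'
python3 -m pendant '[[-0.022,0.0315,0,0],[-0.022,0.0315,0,0],[-0.022,0.0315,0,0],[-0.022,0.0315,0,0],[-0.022,0.0315,0,0],[-0.022,0.0315,0,0],[0,0,0,0],[0,0,0,0]]'
python3 - <<'E'
from h import *
c=cam("wrist"); save(c,"w1.png"); go(.376,-.295,.15,-73.2)
for t,z in [("plate",.02),("bar",.06),("block",.04),("disc",.04)]:
    for o in r.outline_of(t,"wrist")[:2]: print(t,o["score"],o["bbox"],rect(c,mpts(o["mask"]),z))
E
```

```text
time: 4.72
ee_pos: [0.4781, -0.0714, 0.2337]
eef_rot: [0.989, 0.15, 0.0, -0.0]
ft_force: [1.4, -0.4, -0.5]
width: 0.0868
grip_force: 0.0
time: 5.38
ee_pos: [0.4069, -0.2913, 0.2337]
eef_rot: [0.989, 0.148, 0.0, 0.0]
ft_force: [1.1, 0.0, 0.2]
width: 0.0872
grip_force: 0.0
shift [-0.032  -0.0041  0.0835] norm 0.09 rows 3 turn 0.005 now [ 0.4078 -0.2895  0.2335] yaw -72.9 t 5.4333 w 0.0869 F [ 0.7  0.8 -0.5]
plate 0.61 [315.4, 189.3, 54.8, 96.0] [378.7, -291.8, 130.2, 64.4, 18.1]
bar 0.69 [314.5, 202.9, 22.7, 92.2] [374.1, -291.2, 114.3, 21.2, 16.3]
block 0.93 [415.9, 211.9, 41.1, 39.9] [395.1, -410.2, 47.9, 47.6, 17.0]
block 0.9 [315.1, 216.6, 39.2, 34.9] [356.7, -313.5, 49.9, 14.6, 17.0]
disc 0.9 [317.5, 173.3, 34.3, 32.7] [410.5, -297.7, 37.2, 10.1, 19.1]
```

View pics/w1.png

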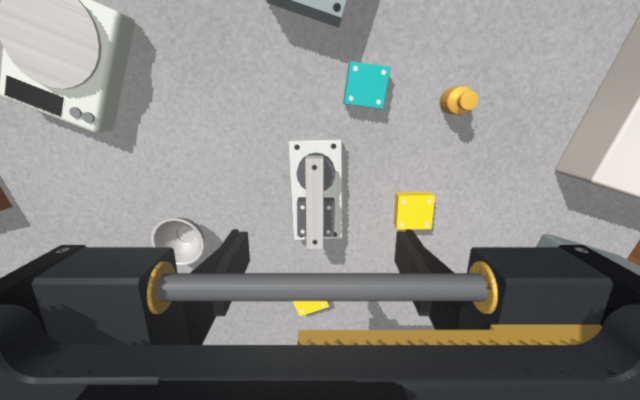

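The wrist view shows the pile at px (315,190), with the bar on top, the disc at (317,173) and the block at (315,217). Both cameras agree within 3 mm. Next I grip the bar.

```bash

python3 -m pendant '[[-0.0337,-0.0010,0.03,0.01],[0,0,0.038,0],[0,0,0.038,0],[0,0,0.036,0],[0,0,0.022,0],[0,0,0.015,0],[0,0,0,0]]'
python3 -c "
from h import *
go(.374,-.293,.0545,-73.5)"
```

```text
time: 6.22
ee_pos: [0.3767, -0.2956, 0.0541]
eef_rot: [0.99, 0.144, -0.002, -0.001]
ft_force: [-0.5, -0.4, 1.0]
width: 0.0869
grip_force: 0.0
shift [-0.0018 -0.0032 -0.0004] norm 0.004 rows 1 turn 0.001 now [ 0.3767 -0.2956  0.0541] yaw -73.4 t 6.2167 w 0.0869 F [-0.5 -0.4  1. ]
```

```bash

python3 -m pendant '[[-0.002,-0.003,0,0],[0,0,0,0],[0,0,0,0],[0,0,0,0],[0,0,0,0],[0,0,0,0],[0,0,0,0],[0,0,0,0]]' 0 30
python3 -m pendant '[[0,0,0,0],[0,0,0,0]]'
python3 -m pendant '[[0,0,-0.01,0],[0,0,-0.03,0],[0,0,-0.04,0],[0,0,-0.03,0],[0,0,0,0]]'
python3 -c "
from h import *
go(.598,.211,.165,-75.3)"
```

```text
time: 6.88
ee_pos: [0.3753, -0.2951, 0.0569]
eef_rot: [0.99, 0.143, 0.0, -0.0]
ft_force: [-0.3, -0.0, 0.6]
width: 0.0417
grip_force: 0.0
time: 7.05
ee_pos: [0.3752, -0.2951, 0.0568]
eef_rot: [0.99, 0.143, -0.0, -0.0]
ft_force: [-0.1, 0.2, -0.4]
width: 0.0283
grip_force: 0.0
time: 7.47
ee_pos: [0.3772, -0.2973, 0.1724]
eef_rot: [0.99, 0.142, 0.004, 0.001]
ft_force: [1.1, -0.5, 0.2]
width: 0.0015
grip_force: 0.0
shift [ 0.3548 -0.4257  0.0081] norm 0.554 rows 14 turn 0.029 now [ 0.3772 -0.2973  0.1724] yaw -73.7 t 7.4667 w 0.0015 F [ 1.1 -0.5  0.2]
```

```bash

python3 -m pendant '[[0.032,0,-0.03,0],[0,0,-0.03,0],[0,0,0,0],[0,0,0,0]]' 0.6
python3 - <<'E'
from h import *
c=cam("wrist"); save(c,"w2.png",(240,400,120,280),3); go(.374,-.293,.0545,-73.5)
for t,z in [("plate",.02),("bar",.06),("block",.04),("disc",.04)]:
    for o in r.outline_of(t,"wrist")[:2]: print(t,o["score"],o["bbox"],rect(c,mpts(o["mask"]),z))
E
```

```text
time: 7.8
ee_pos: [0.405, -0.2868, 0.2267]
eef_rot: [0.99, 0.143, 0.001, 0.0]
ft_force: [-0.1, -0.1, -0.5]
width: 0.0211
grip_force: 0.0
shift [-0.031  -0.0023  0.171 ] norm 0.174 rows 5 turn -0.001 now [ 0.4043 -0.2865  0.2255] yaw -73.6 t 7.85 w 0.0244 F [ 0.   0.1 -0.8]
plate 0.89 [319.4, 192.1, 57.9, 98.0] [385.1, -289.3, 115.6, 63.5, 18.6]
plate 0.67 [319.6, 206.3, 23.5, 94.6] [361.3, -295.0, 127.4, 23.2, 16.6]
bar 0.59 [320.6, 206.2, 21.9, 94.0] [373.8, -291.9, 113.4, 20.1, 16.8]
block 0.71 [320.4, 219.8, 37.4, 36.5] [356.3, -314.3, 50.4, 12.2, 17.4]
block 0.7 [370.4, 84.6, 51.5, 47.7] [513.3, -307.1, 45.0, 43.4, -80.4]
```

View pics/w2.png

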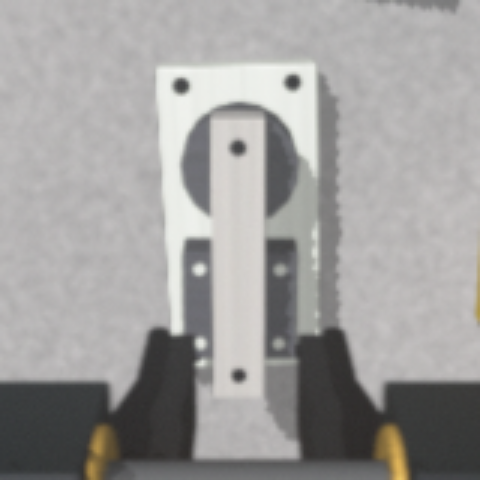

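The pile is undisturbed; the fingers simply close slowly (about 80 mm/s). The bar is still at (374,-292). I'll retry with a smaller opening and more closing time.

```bash

python3 -m pendant '[[-0.0310,-0.003,0.04,0],[0,0,0.04,0],[0,0,0.04,0],[0,0,0.035,0],[0,0,0.0145,0],[0,0,0,0],[0,0,0,0]]' 0.5
python3 -c "
from h import *
go(.374,-.292,.0545,-73.4)"
python3 -m pendant '[[0,0,0,0],[0,0,0,0],[0,0,0,0],[0,0,0,0],[0,0,0,0],[0,0,0,0],[0,0,0,0],[0,0,0,0]]' 0 30
```

```text
time: 8.63
ee_pos: [0.3783, -0.2916, 0.0626]
eef_rot: [0.99, 0.142, -0.001, -0.0]
ft_force: [-0.6, -0.5, 0.2]
width: 0.0433
grip_force: 0.0
shift [-0.0042 -0.0008  0.0081] norm 0.009 rows 1 turn -0.004 now [ 0.3783 -0.2916  0.0626] yaw -73.6 t 8.6333 w 0.0433 F [-0.6 -0.5  0.2]
time: 9.3
ee_pos: [0.3798, -0.2913, 0.0635]
eef_rot: [0.99, 0.143, 0.001, -0.0]
ft_force: [-0.6, 0.9, 7.0]
width: 0.0197
grip_force: 30.0
```

```bash

python3 -m pendant '[[0,0,0,0],[0,0,0,0],[-0.005,0,0.0045,0],[0,0,0.005,0],[0,0,0,0],[0,0,0,0]]' 0.4
python3 -m pendant '[[0,0,0,0],[0,0,0,0],[0,0,0,0],[0,0,0,0],[0,0,0,0],[0,0,0,0]]' 0 40
python3 -m pendant '[[0,0,-0.01,0],[0,0,-0.03,0],[0,0,-0.04,0],[0,0,-0.03,0],[0,0,0,0],[0,0,0,0]]'
python3 -c "
from h import *
go(.598,.211,.165,-75.3)"
```

```text
time: 9.8
ee_pos: [0.3739, -0.2926, 0.053]
eef_rot: [0.99, 0.143, -0.0, -0.0]
ft_force: [0.1, 0.1, 0.6]
width: 0.034
grip_force: 0.0
time: 10.3
ee_pos: [0.3746, -0.2927, 0.0535]
eef_rot: [0.99, 0.143, 0.0, 0.0]
ft_force: [0.4, 0.1, 1.4]
width: 0.0196
grip_force: 40.0
time: 10.8
ee_pos: [0.3753, -0.2927, 0.1647]
eef_rot: [0.99, 0.143, 0.002, -0.0]
ft_force: [0.5, 1.0, -3.4]
width: 0.0199
grip_force: 40.0
shift [ 0.3563 -0.4199  0.0011] norm 0.551 rows 14 turn 0.031 now [ 0.3753 -0.2927  0.1647] yaw -73.5 t 10.8 w 0.0199 F [ 0.5  1.  -3.4]
```

```bash

python3 -m pendant '[[0.0255,-0.03,0,0],[0.0255,-0.03,0,0],[0.0255,-0.03,0,0],[0.0255,-0.03,0,0],[0.0255,-0.03,0,0],[0.0255,-0.03,0,0],[0.0255,-0.03,0,0]]'
python3 -m pendant '[[0.0255,-0.03,0,0],[0.0255,-0.03,0,0],[0.0255,-0.03,0,0],[0.0255,-0.03,0,0],[0.0255,-0.03,0,0],[0.0255,-0.03,0,0],[0,0,0,0.03],[0,0,0,0]]'
python3 - <<'E'
from h import *
go(.598,.211,.165,-75.3)
c=cam("wrist"); save(c,"w3.png")
for o in r.outline_of("rest","wrist")[:2]: print(o["score"],o["bbox"],rect(c,mpts(o["mask"]),.02))
E
```

```text
time: 11.38
ee_pos: [0.4855, -0.0389, 0.1619]
eef_rot: [0.99, 0.143, -0.001, -0.0]
ft_force: [0.6, -1.0, -2.1]
width: 0.0197
grip_force: 40.0
time: 12.05
ee_pos: [0.5811, 0.1774, 0.1603]
eef_rot: [0.992, 0.129, -0.002, 0.001]
ft_force: [0.1, -0.6, -2.5]
width: 0.0194
grip_force: 40.0
shift [ 0.0249 -0.0281 -0.0048] norm 0.038 rows 1 turn 0.003 now [0.5811 0.1774 0.1603] yaw -75.1 t 12.05 w 0.0194 F [ 0.1 -0.6 -2.5]
0.75 [285.7, 149.7, 68.0, 114.9] [605.0, 219.7, 111.2, 62.5, 14.7]
```

View pics/w3.png

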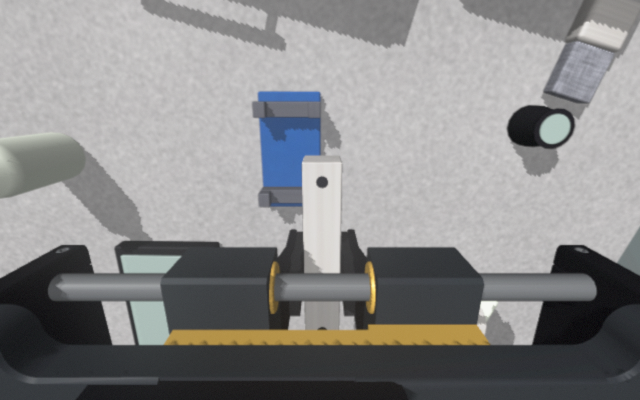

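Wrist view: the rest is at px (290,150) with saddles near rows 108 and 197. The bar is held level and parallel to it, to the right at column 322.

```bash
python3 - <<'E'
from h import *
c=cam("wrist"); p=ray(c,[(259,92),(320,92),(264,207)],.01)[:,:2]*1000
print(p.round(1),np.linalg.norm(p[1]-p[0]),np.linalg.norm(p[2]-p[0]),"ctr",(p[1]+p[2])/2, np.degrees(np.arctan2(*(p[0]-p[2])[::-1])))
s=ray(c,[(253,101),(321,101)],.036)[:,:2]*1000; print("saddle far",s.round(1), s.mean(0)-42*np.array([np.cos(.257),np.sin(.257)]))
b=ray(c,[(303,158),(340,158),(322,182)],.05+.12)[:,:2]*1000;print(b.round(1))
print(rect(c,mpts(r.outline_of("rest","wrist")[0]["mask"]),.01))
go(.599,.2125,.165,-75.3)
E
```

```text
[[652.2 254.7]
 [666.9 198.8]
 [539.8 227.3]] 57.797597220350866 115.7137454295353 ctr [603.37321565 213.03464792] 13.731435537807197
saddle far [[644.3 253.3]
 [659.4 195.8]] [611.21180956 213.88268172]
[[632.6 197.5]
 [637.1 180.5]
 [623.5 185.8]]
[602.4, 220.7, 115.5, 65.5, 14.7]
shift [ 0.0267 -0.0335 -0.0024] norm 0.043 rows 2 turn -0.001 now [0.5816 0.1733 0.1627] yaw -75.4 t 12.25 w 0.02 F [ 0.7 -1.5 -2.6]
```

```bash

python3 -m pendant '[[0.0135,-0.0165,0,0],[0.0135,-0.0165,0,0],[0,0,0.035,0],[0,0,0.035,0],[0,0,0.025,0],[0,0,0,0],[0,0,0,0]]'
python3 - <<'E'
from h import *
go(.600,.212,.0385,-75.3)
c=cam("wrist"); save(c,"w4.png",(160,480,60,300),2)
E
```

```text
time: 12.83
ee_pos: [0.5992, 0.2126, 0.0681]
eef_rot: [0.992, 0.127, -0.001, 0.0]
ft_force: [-0.2, -0.5, -1.8]
width: 0.0195
grip_force: 40.0
shift [0.0007 0.0008 0.0296] norm 0.03 rows 1 turn -0.001 now [0.5992 0.2126 0.0681] yaw -75.4 t 12.8333 w 0.0195 F [-0.2 -0.5 -1.8]
```

View pics/w4.png

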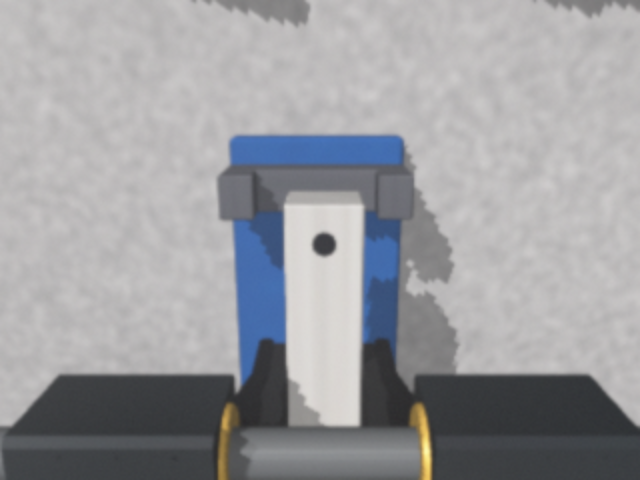

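The bar lies between the cheeks and in line with the rest, so I lower and release it.

```bash

python3 -m pendant '[[0.001,0,0.015,0],[0,0,0.013,0],[0,0,0,0],[0,0,0,0],[0,0,0.001,0],[0,0,0,0]]'
python3 -m pendant '[[0,0,0,0],[0,0,0,0],[0,0,0,0],[0,0,0,0]]' 0.45
python3 -m pendant '[[0,0,-0.02,0],[0,0,-0.04,0],[0,0,-0.04,0],[0,0,-0.04,0],[0,0,-0.04,0],[-0.025,0.03,0,0],[-0.025,0.03,0,0],[0,0,0,0]]' 0.85
python3 - <<'E'
from h import *
go(.41,-.285,.2,-71.9)
c=cam("wrist"); save(c,"w5.png",(160,480,30,270),2)
f=lambda L:[(x/2+160,y/2+30) for x,y in L]
o=r.outline_of("bar","wrist")[0]; print("bar",o["score"],rect(c,mpts(o["mask"]),.044))
o=r.outline_of("rest","wrist")[0]; print("rest",o["score"],rect(c,mpts(o["mask"]),.02))
E
```

```text
time: 13.38
ee_pos: [0.6011, 0.2142, 0.0399]
eef_rot: [0.992, 0.128, 0.0, -0.0]
ft_force: [-0.4, 0.3, -2.6]
width: 0.0202
grip_force: 40.0
time: 13.72
ee_pos: [0.6011, 0.2143, 0.0399]
eef_rot: [0.992, 0.128, 0.0, -0.0]
ft_force: [0.3, -0.3, -0.1]
width: 0.0361
grip_force: 0.0
time: 14.38
ee_pos: [0.5665, 0.1351, 0.2207]
eef_rot: [0.992, 0.124, 0.0, 0.0]
ft_force: [0.1, -1.6, 0.8]
width: 0.0731
grip_force: 0.0
shift [-0.2549  0.3688  0.0209] norm 0.449 rows 11 turn -0.068 now [0.5665 0.1351 0.2207] yaw -75.8 t 14.3833 w 0.0731 F [ 0.1 -1.6  0.8]
bar 0.82 [599.1, 213.3, 109.9, 24.9, 14.7]
rest 0.59 [603.9, 218.8, 111.8, 66.9, 14.8]
```

View pics/w5.png

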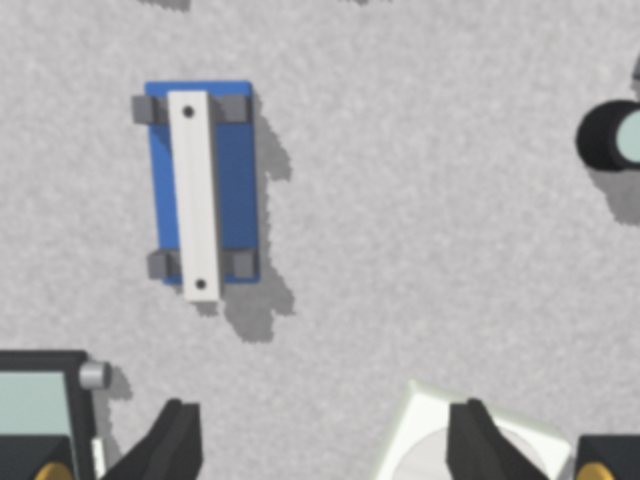

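```bash
python3 - <<'E'
from h import *
c=cam("wrist")
f=lambda L:[((x+.5)/2+159.5,(y+.5)/2+29.5) for x,y in L]
print("base",rect(c,f([(146,82),(251,82),(165,284),(258,283)]),.01))
print("saddle",rect(c,f([(133,96),(251,94),(150,278),(258,277)]),.036))
print("bar",rect(c,f([(169,91),(208,92),(183,300),(219,300)]),.044))
o=r.outline_of("bar","wrist")[0];
pan=f([(480,445)]); go(.41,-.285,.2,-71.9)
E
```

```text
base [604.3, 226.5, 114.7, 58.3, 14.8]
saddle [605.2, 225.2, 96.8, 61.2, 15.0]
bar [600.3, 224.2, 108.8, 20.1, 14.4]
shift [-0.2623  0.3751  0.0193] norm 0.458 rows 12 turn -0.058 now [0.5678 0.1446 0.2194] yaw -75.2 t 14.6333 w 0.0737 F [ 0.3 -0.3 -0. ]
```

The bar sits within about 5 mm of the rest centre and is seated. Back to the pile.

```bash

python3 -m pendant '[[-0.022,0.0313,0,-0.03],[-0.022,0.0313,0,-0.03],[-0.022,0.0313,0,0],[-0.022,0.0313,0,0],[-0.022,0.0313,0,0],[-0.022,0.0313,0,0]]' 0.7
python3 -m pendant '[[-0.022,0.0313,0,0],[-0.022,0.0313,0,0],[-0.022,0.0313,0,0],[-0.022,0.0313,0,0],[-0.022,0.0313,0,0],[-0.018,0.03,0,0],[0,0,0,0],[0,0,0,0]]'
python3 - <<'E'
from h import *
c=cam("wrist"); save(c,"w6.png",(220,420,100,250),4)
for t,z in [("plate",.02),("block",.04),("disc",.04)]:
    for o in r.outline_of(t,"wrist")[:3]: print(t,o["score"],o["bbox"],rect(c,mpts(o["mask"]),z))
go(.35,-.30,.034)
E
```

```text
time: 15.13
ee_pos: [0.4973, -0.0759, 0.2195]
eef_rot: [0.987, 0.159, 0.0, 0.0]
ft_force: [1.4, 0.5, 1.2]
width: 0.0612
grip_force: 0.0
time: 15.8
ee_pos: [0.4336, -0.2939, 0.2194]
eef_rot: [0.988, 0.156, -0.001, 0.001]
ft_force: [-0.8, 1.3, -0.4]
width: 0.061
grip_force: 0.0
block 0.91 [298.2, 315.6, 41.7, 27.4] [246.2, -321.1, 54.7, 43.9, -72.1]
block 0.87 [305.3, 238.2, 34.6, 39.0] [353.4, -298.0, 52.8, 45.4, 17.9]
block 0.78 [406.7, 234.8, 41.0, 39.7] [397.4, -410.2, 48.3, 46.0, 17.8]
disc 0.9 [307.3, 195.4, 38.6, 42.0] [406.1, -282.7, 49.3, 43.9, 17.9]
shift [-0.0836 -0.0177  0.1853] norm 0.204 rows 5 turn 0.0 now [ 0.435  -0.2906  0.2193] yaw -71.7 t 16.0 w 0.0612 F [-0.   1.   0.8]
```

View pics/w6.png

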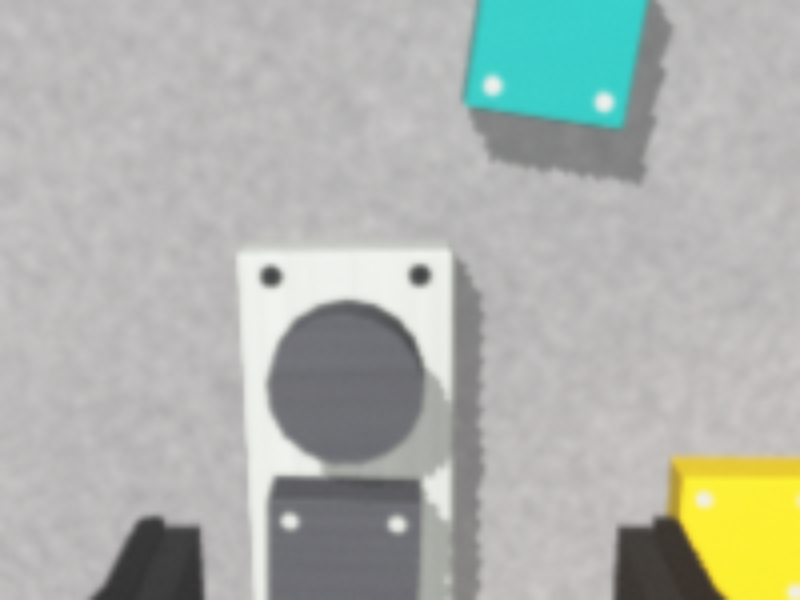

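```bash
python3 - <<'E'
from h import *
c=cam("wrist")
f=lambda L:[((x+.5)/4+219.5,(y+.5)/4+99.5) for x,y in L]
print("disc",ray(c,f([(347,386),(270,386),(424,386)]),.04).round(4).tolist())
e=ray(c,f([(270,493),(421,493)]),.04)[:,:2]; d=e[1]-e[0]; L=np.linalg.norm(d);d/=L;n=np.array([-d[1],d[0]])
print("block",L,e.mean(0)-n*.023, "yaw",np.degrees(np.arctan2(d[1],d[0])), "arm",r.read_state()["ee_pos"])
p=ray(c,f([(238,252),(452,250)]),.02);print("plate far",p.round(4).tolist(), (p.mean(0)[:2]-n*.065))
o=r.outline_of("block","wrist")
for q in o[:3]:
    if abs(q["bbox"][0]-305)<15 and q["bbox"][1]<270:
        m=mpts(q["mask"]); print(m[:,1].min(),m[:,1].max(),m[:,0].min(),m[:,0].max())
E
```

```text
disc [[0.4076, -0.2798, 0.04], [0.4006, -0.2588, 0.04], [0.4145, -0.3008, 0.04]]
block 0.04454344537184047 [ 0.35402061 -0.29653008] yaw -71.67137296848257 arm [ 0.43485552 -0.29068891  0.21933514]
plate far [[0.4306, -0.2379, 0.02], [0.4509, -0.2975, 0.02]] [ 0.37904667 -0.28815238]
221 261 288 327
```

The disc top is centred at crop (347,386) and the block's far edge is at row 493, both on the plate. Centres measure 56 mm apart against 58 given. I move to the block.

```bash

python3 -m pendant '[[-0.04,-0.0094,0,0],[-0.04,-0.0094,0.02,0],[0,0,0.04,0],[0,0,0.04,0],[0,0,0.03,0],[0,0,0,0],[0,0,0,0]]'
python3 -c "
from h import *
go(.353,-.298,.0345,-71.9)"
```

```text
time: 16.68
ee_pos: [0.3588, -0.2983, 0.0915]
eef_rot: [0.988, 0.158, -0.002, 0.0]
ft_force: [-0.4, -0.7, -0.7]
width: 0.0612
grip_force: 0.0
shift [-0.0052 -0.0021  0.057 ] norm 0.057 rows 2 turn 0.0 now [ 0.3588 -0.2983  0.0915] yaw -71.9 t 16.6833 w 0.0612 F [-0.4 -0.7 -0.7]
```

```bash

python3 -m pendant '[[-0.004,-0.001,0.03,0],[0,0,0.02,0],[0,0,0.006,0],[0,0,0,0],[0,0,0,0],[0,0,0,0]]'
python3 -m pendant '[[0,0,0,0],[0,0,0,0],[0,0,0,0],[0,0,0,0],[0,0,0,0],[0,0,0,0]]' 0.3 40
python3 -c "
from h import *
go(.353,-.298,.0345,-71.9)"
```

```text
time: 17.18
ee_pos: [0.3568, -0.2995, 0.0375]
eef_rot: [0.987, 0.158, 0.001, 0.001]
ft_force: [-0.2, -0.2, -0.6]
width: 0.061
grip_force: 0.0
time: 17.68
ee_pos: [0.356, -0.299, 0.0362]
eef_rot: [0.988, 0.158, 0.0, 0.0]
ft_force: [-1.4, 1.2, 7.6]
width: 0.0457
grip_force: 39.7
shift [-0.0025 -0.0018  0.0017] norm 0.004 rows 1 turn 0.001 now [ 0.356  -0.299   0.0362] yaw -71.9 t 17.6833 w 0.0457 F [-1.4  1.2  7.6]
```

```bash

python3 -m pendant '[[0,0,-0.01,0],[0,0,-0.03,0],[0,0,-0.04,0],[0,0,-0.04,0],[0.011,-0.029,0,0],[0.022,-0.029,0,0],[0.022,-0.029,0,0]]'
python3 -m pendant '[[0.022,-0.029,0,0],[0.022,-0.029,0,0],[0.022,-0.029,0,0],[0.022,-0.029,0,0],[0.022,-0.029,0,0],[0.022,-0.029,0,0],[0,0,0,0],[0,0,0,0]]'
python3 - <<'E'
from h import *
c=cam("wrist"); save(c,"w7.png",(120,520,40,340),2)
o=r.outline_of("scale","wrist")[0]; print(o["score"],o["bbox"])
for o in r.outline_of("block","wrist")[:2]: print(o["score"],o["bbox"],rect(c,mpts(o["mask"]),.16))
go(.4622,.0117,.0615)
E
```

```text
time: 18.27
ee_pos: [0.3811, -0.1993, 0.1542]
eef_rot: [0.988, 0.157, 0.002, -0.001]
ft_force: [2.0, 0.6, -3.4]
width: 0.0457
grip_force: 39.7
time: 18.93
ee_pos: [0.4518, 0.0072, 0.153]
eef_rot: [0.987, 0.159, -0.001, 0.0]
ft_force: [-0.5, -1.0, -3.3]
width: 0.0457
grip_force: 39.7
0.64 [313.6, 172.1, 158.3, 138.1]
0.8 [323.8, 259.2, 85.9, 88.8] [459.4, 10.9, 45.0, 33.8, -74.1]
0.66 [617.3, 222.0, 45.4, 50.4] [521.7, -132.3, 27.4, 24.6, -80.2]
shift [ 0.0125 -0.0034  0.0917] norm 0.093 rows 3 turn 0.0 now [0.4515 0.0046 0.1532] yaw -71.9 t 19.0833 w 0.0458 F [-0.5  0.1 -3.3]
```

View pics/w7.png

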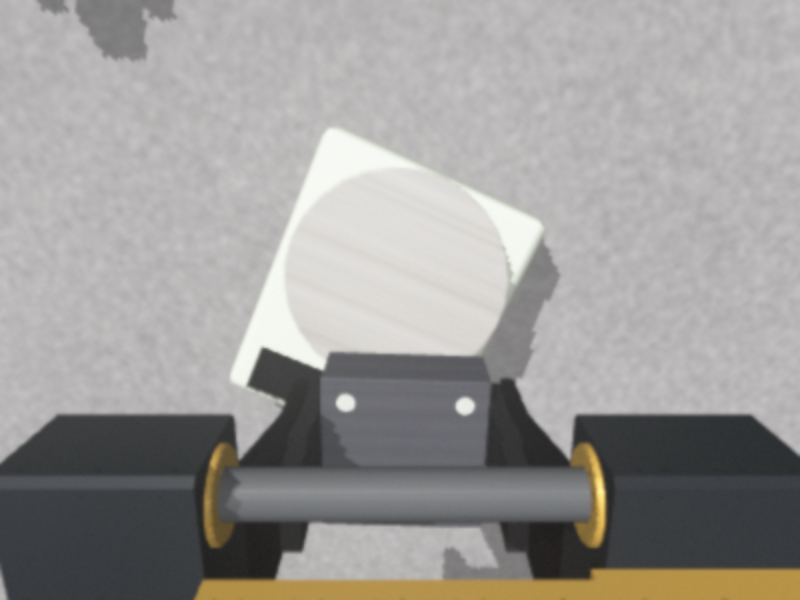

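The pan spans crop columns 284–512 with its top at row 167, so its centre is near (398,279). The block is held level.

```bash
python3 - <<'E'
from h import *
c=cam("wrist")
f=lambda L:[((x+.5)/2+119.5,(y+.5)/2+39.5) for x,y in L]
print("pan",ray(c,f([(398,279),(398,167),(284,279),(512,279)]),.045).round(4).tolist())
e=ray(c,f([(322,380),(491,380)]),.157)[:,:2]; d=e[1]-e[0]; L=np.linalg.norm(d);d/=L;n=np.array([-d[1],d[0]])
print("block",L,e.mean(0)-n*.023, r.read_state()["ee_pos"])
go(.4622,.0117,.0615)
E
```

```text
pan [[0.465, 0.013, 0.045], [0.5109, 0.0278, 0.045], [0.4493, 0.0609, 0.045], [0.4806, -0.0349, 0.045]]
block 0.04474108301079083 [0.44520979 0.00296872] [0.45158047 0.00454166 0.15331888]
shift [ 0.0123 -0.0034  0.0918] norm 0.093 rows 3 turn 0.0 now [0.4516 0.0045 0.1533] yaw -72.0 t 19.1333 w 0.046 F [ 0.4 -0.4 -2.1]
```

```bash

python3 -m pendant '[[0.0195,-0.0035,0.02,0],[0,0,0.035,0],[0,0,0.025,0],[0,0,0.007,0],[0,0,0,0],[0,0,0.004,0],[0,0,0,0],[0,0,0,0]]'
python3 -c "
from h import *
go(.469,.014,.0615,-71.9)"
```

```text
time: 19.8
ee_pos: [0.4702, 0.0154, 0.0637]
eef_rot: [0.988, 0.158, 0.001, -0.001]
ft_force: [0.2, 0.3, -2.5]
width: 0.046
grip_force: 39.7
shift [-0.0016  0.0009  0.0022] norm 0.003 rows 1 turn 0.001 now [0.4702 0.0154 0.0637] yaw -71.9 t 19.8 w 0.046 F [ 0.2  0.3 -2.5]
```

```bash

python3 -m pendant '[[0,0,0.0015,0],[0,0,0,0],[0,0,0.0007,0],[0,0,0,0]]'
python3 -m pendant '[[0,0,0,0],[0,0,0,0],[0,0,0,0],[0,0,0,0]]' 0.7
python3 -m pendant '[[0,0,-0.02,0],[0,0,-0.04,0],[0,0,-0.04,0],[0,0,-0.04,0],[0,0,0,0],[-0.016,0.033,0,0],[-0.016,0.033,0,0],[-0.016,0.033,0,0]]'
python3 -m pendant '[[-0.016,0.033,0,0],[-0.016,0.033,0,0],[-0.016,0.033,0,0],[-0.016,0.033,0,0],[-0.016,0.033,0,0],[0,0,0,0],[0,0,0,0]]'
python3 - <<'E'
from h import *
c=cam("wrist"); save(c,"w8.png",(160,480,120,360),2)
for t,z in [("plate",.02),("disc",.04)]:
    for o in r.outline_of(t,"wrist")[:2]: print(t,o["score"],o["bbox"],rect(c,mpts(o["mask"]),z))
go(.408,-.281,.039)
c=cam("top"); o=r.outline_of("block","top")
for q in o: print(q["score"],q["bbox"],rect(c,mpts(q["mask"]),.065))
save(c,"top2.png",(240,480,110,270),3)
E
```

```text
time: 20.13
ee_pos: [0.4698, 0.0155, 0.0611]
eef_rot: [0.987, 0.158, 0.0, -0.001]
ft_force: [-4.3, 1.1, 10.1]
width: 0.0458
grip_force: 39.7
time: 20.47
ee_pos: [0.4696, 0.0153, 0.0604]
eef_rot: [0.987, 0.158, 0.0, -0.0]
ft_force: [-0.6, 0.1, 0.3]
width: 0.059
grip_force: 0.0
time: 21.13
ee_pos: [0.4544, -0.0949, 0.2004]
eef_rot: [0.987, 0.159, 0.0, -0.0]
ft_force: [0.7, 0.0, 0.6]
width: 0.0613
grip_force: 0.0
time: 21.72
ee_pos: [0.4289, -0.278, 0.1999]
eef_rot: [0.988, 0.155, -0.001, 0.001]
ft_force: [0.1, 0.7, -0.3]
width: 0.0609
grip_force: 0.0
plate 0.66 [320.0, 217.8, 58.8, 102.0] [378.8, -291.5, 132.8, 63.7, 18.3]
disc 0.8 [323.1, 202.2, 41.8, 41.5] [406.5, -283.2, 48.1, 45.8, 17.8]
disc 0.53 [322.8, 6.0, 38.9, 7.1] [584.9, -226.9, 34.1, 7.1, -72.1]
shift [-0.0235 -0.0005  0.1609] norm 0.163 rows 4 turn 0.0 now [ 0.4305 -0.2743  0.1999] yaw -71.8 t 21.8667 w 0.0611 F [ 0.6 -0.   0.5]
0.54 [297.6, 185.4, 17.1, 22.0] [462.9, 13.9, 45.3, 44.2, 17.9]
```

View pics/w8.png

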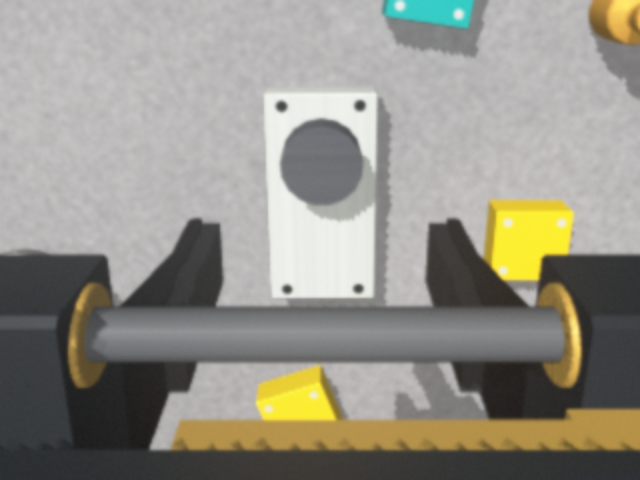

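View pics/top2.png

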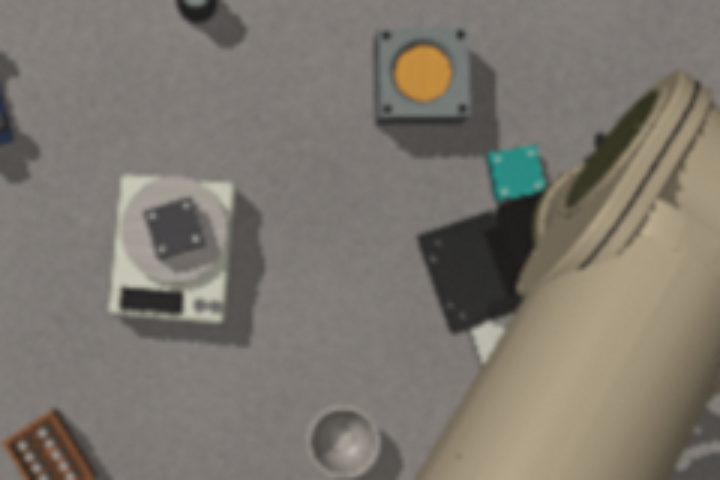

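The block is centred on the pan (463,14). The disc is alone on the plate at wrist crop (321,166). I grip it high, keeping its lower half free for the bore.

```bash

python3 -m pendant '[[-0.0257,0,0.02,0],[0,0,0.04,0],[0,0,0.04,0],[0,0,0.038,0],[0,0,0,0],[0,0,0,0],[0,0,0,0]]'
python3 -c "
from h import *
go(.406,-.282,.039)"
```

```text
time: 22.55
ee_pos: [0.4067, -0.2839, 0.0641]
eef_rot: [0.987, 0.158, 0.001, 0.0]
ft_force: [0.4, -0.1, 0.3]
width: 0.0608
grip_force: 0.0
shift [-0.0001 -0.002   0.0251] norm 0.025 rows 1 turn 0.0 now [ 0.4067 -0.2839  0.0641] yaw -71.8 t 22.55 w 0.0608 F [ 0.4 -0.1  0.3]
```

```bash

python3 -m pendant '[[0,-0.0015,0.017,0],[0,0,0.007,0],[0,0,0,0],[0,0,0,0],[0,0,0,0]]'
python3 -m pendant '[[0,0,0,0],[0,0,0,0],[0,0,0,0],[0,0,0,0],[0,0,0,0],[0,0,0,0]]' 0.3 40
python3 -c "
from h import *
go(.406,-.282,.039)"
python3 -m pendant '[[0,0,-0.01,0],[0,0,-0.03,0],[0,0,-0.04,0],[0,0,-0.04,0],[0,0,0,0],[0,0,0,0]]'
python3 -c "
from h import *
go(.575,-.232,.15)"
```

```text
time: 22.97
ee_pos: [0.4059, -0.2823, 0.0394]
eef_rot: [0.987, 0.158, 0.001, 0.0]
ft_force: [0.0, -0.3, 0.2]
width: 0.061
grip_force: 0.0
time: 23.47
ee_pos: [0.4055, -0.2825, 0.0385]
eef_rot: [0.987, 0.158, 0.0, 0.0]
ft_force: [-0.6, -1.3, 6.1]
width: 0.0452
grip_force: 40.0
shift [ 0.0006 -0.0003 -0.0005] norm 0.001 rows 1 turn 0.0 now [ 0.4055 -0.2825  0.0385] yaw -71.9 t 23.4667 w 0.0452 F [-0.6 -1.3  6.1]
time: 23.97
ee_pos: [0.4061, -0.2818, 0.1596]
eef_rot: [0.987, 0.158, 0.002, -0.001]
ft_force: [0.4, 0.7, -3.2]
width: 0.0451
grip_force: 40.0
shift [0.176  0.0054 0.0102] norm 0.176 rows 5 turn 0.0 now [ 0.4061 -0.2818  0.1596] yaw -71.8 t 23.9667 w 0.0451 F [ 0.4  0.7 -3.2]
```

```bash

python3 -m pendant '[[0.035,0.001,0,0],[0.035,0.001,0,0],[0.035,0.001,0,0],[0.035,0.001,0,0],[0,0,0,0],[0,0,0,0],[0,0,0,0]]'
python3 - <<'E'
from h import *
c=cam("wrist"); save(c,"w9.png",(220,420,60,210),4); np.savez("w9.npz",**{k:np.array(v) for k,v in c.items()})
o=r.outline_of("magazine","wrist")[0]; print(o["score"],o["bbox"])
for t in("disc","follower"):
  for o in r.outline_of(t,"wrist")[:2]: print(t,o["score"],o["bbox"],rect(c,mpts(o["mask"]),.039 if t!="disc" else .1605))
go(.608,-.222,.0585)
E
```

```text
time: 24.55
ee_pos: [0.5379, -0.2425, 0.1563]
eef_rot: [0.988, 0.157, -0.002, -0.001]
ft_force: [-0.5, -1.2, -1.8]
width: 0.045
grip_force: 40.0
0.95 [326.6, 106.2, 130.3, 131.1]
disc 0.88 [322.1, 240.9, 79.8, 68.0] [546.8, -238.3, 43.9, 38.3, -71.8]
shift [0.0725 0.002  0.0994] norm 0.123 rows 4 turn 0.0 now [ 0.5385 -0.2427  0.158 ] yaw -71.9 t 24.75 w 0.0448 F [ 0.2  0.3 -2.3]
```

View pics/w9.png

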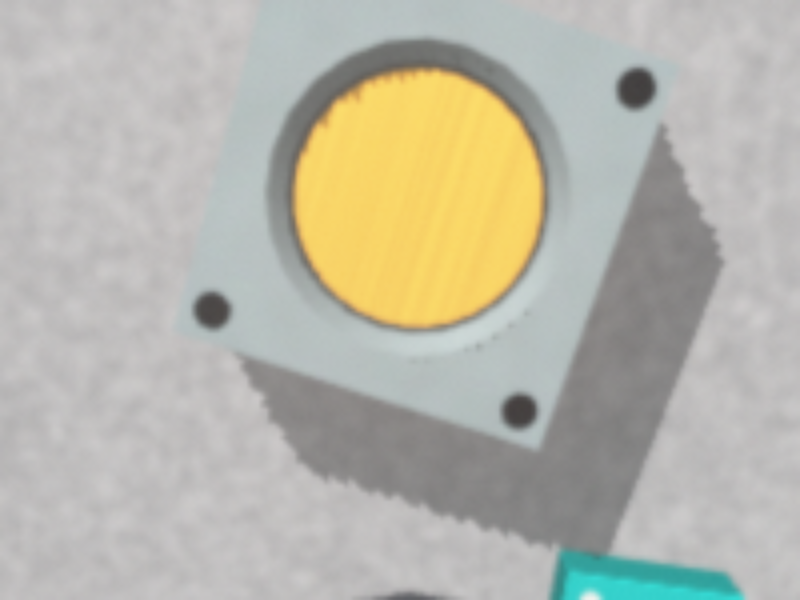

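The follower's circle is centred at crop (419,198) and the diagonal screw holes have their midpoint at (424,199). I compute the bore axis and the disc's offset in the jaws.

```bash
python3 - <<'E'
from h import *
c=cam("wrist")
f=lambda L:[((x+.5)/4+219.5,(y+.5)/4+59.5) for x,y in L]
print("foll",ray(c,f([(419.5,198),(293,198),(546,198)]),.039).round(4).tolist())
print("rim",ray(c,f([(417.5,199),(424,199.5)]),.045).round(4).tolist())
m=mpts(r.outline_of("disc","wrist")[0]["mask"]); 
s=r.read_state(); K=np.array(c["camera_matrix"]); a=np.linspace(0,2*np.pi,180)
def proj(x,y):
    P=np.concatenate([np.c_[x+.023*np.cos(a),y+.023*np.sin(a),0*a+z] for z in (s["ee_pos"][2]-.0185,s["ee_pos"][2]+.0015)])
    q=(P-np.array(c["xyz"]))@c["R"]@K.T; return q[:,:2]/q[:,2:]
from scipy.optimize import fsolve
g=lambda v:(lambda q:[(q[:,0].min()+q[:,0].max()-m[:,0].min()-m[:,0].max())/2, q[:,1].min()-m[:,1].min()])(proj(*v))
v=fsolve(g,s["ee_pos"][:2]); q=proj(*v); print("disc",v,"tcp",s["ee_pos"],m.min(0),m.max(0),q.min(0),q.max(0))
E
```

```text
foll [[0.61, -0.2205, 0.039], [0.6016, -0.1946, 0.039], [0.6184, -0.2463, 0.039]]
rim [[0.6098, -0.2201, 0.045], [0.6101, -0.2214, 0.045]]
disc [ 0.53601683 -0.24218419] tcp [ 0.53895864 -0.24247106  0.1582018 ] [282 208] [361 274] [279.9854023 208.       ] [363.0145977  294.79926516]
```

```bash

python3 -m pendant '[[0.0385,0.0015,0,0],[0.0385,0.0015,0,0],[0,0,0.03,0],[0,0,0.03,0],[0,0,0,0],[0,0,0,0],[0,0,0,0]]'
python3 - <<'E'
from h import *
go(.613,-.221,.0595)
c=cam("wrist"); save(c,"w10.png",(220,420,150,300),4)
E
```

```text
time: 25.43
ee_pos: [0.6137, -0.2219, 0.0999]
eef_rot: [0.988, 0.157, 0.001, 0.0]
ft_force: [0.2, -0.4, -2.4]
width: 0.0448
grip_force: 40.0
shift [-0.0005 -0.0011  0.0404] norm 0.04 rows 1 turn 0.0 now [ 0.6137 -0.2219  0.0999] yaw -71.9 t 25.4333 w 0.0448 F [ 0.2 -0.4 -2.4]
```

View pics/w10.png

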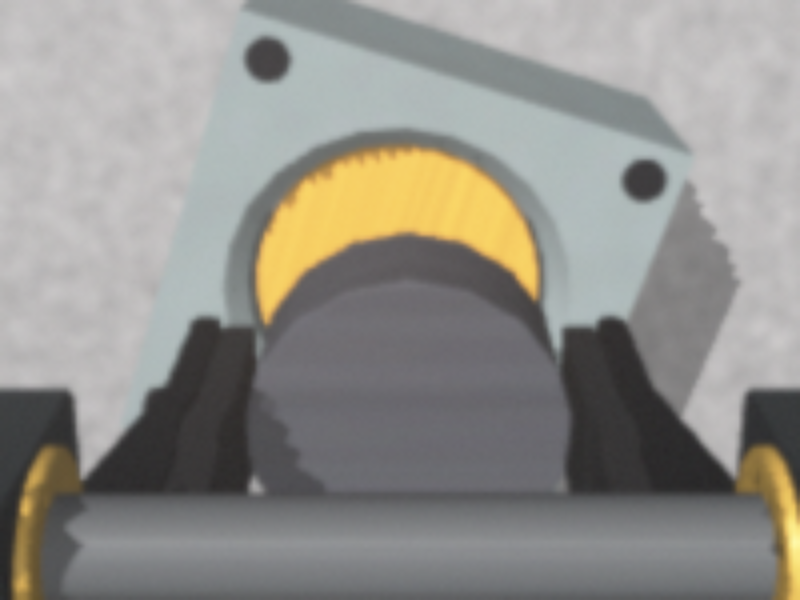

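Laterally the disc is centred within about 1.5 mm (disc column 409, bore 398). I correct by −1 mm in tool y and lower.

```bash

python3 -m pendant '[[-0.0005,-0.0012,0.02,0],[0,0,0.013,0],[0,0,0,0],[0,0,0.003,0],[0,0,0.002,0],[0,0,0,0]]'
python3 -c "
from h import *
go(.613,-.221,.0585)"
```

```text
time: 25.98
ee_pos: [0.6129, -0.2203, 0.0606]
eef_rot: [0.987, 0.158, 0.0, -0.0]
ft_force: [0.6, 0.3, -2.6]
width: 0.0447
grip_force: 40.0
shift [-0.0001  0.0007  0.0021] norm 0.002 rows 1 turn 0.0 now [ 0.6129 -0.2203  0.0606] yaw -71.9 t 25.9833 w 0.0447 F [ 0.6  0.3 -2.6]
```

```bash

python3 -m pendant '[[0,0,0.0015,0],[0,0,0,0],[0,0,0.0005,0],[0,0,0,0]]'
python3 -m pendant '[[0,0,0,0],[0,0,0,0],[0,0,0,0],[0,0,0,0]]' 0.65
python3 -m pendant '[[0,0,-0.02,0],[0,0,-0.03,0],[0,0,-0.03,0],[-0.02,0,-0.02,0],[0,0,0,0],[0,0,0,0],[0,0,0,0],[0,0,0,0]]' 0
python3 - <<'E'
from h import *
c=cam("wrist"); save(c,"w11.png",(220,420,110,260),4)
go(.612,-.221,.07)
E
```

```text
time: 26.32
ee_pos: [0.6128, -0.2201, 0.0582]
eef_rot: [0.987, 0.158, 0.0, -0.0]
ft_force: [0.4, 0.3, -2.7]
width: 0.0451
grip_force: 40.0
time: 26.65
ee_pos: [0.6129, -0.2202, 0.0584]
eef_rot: [0.987, 0.158, 0.0, -0.0]
ft_force: [0.0, -1.1, -0.7]
width: 0.0554
grip_force: 0.0
time: 27.32
ee_pos: [0.5938, -0.2255, 0.1569]
eef_rot: [0.987, 0.158, -0.001, -0.001]
ft_force: [-0.9, 0.2, -0.1]
width: 0.0109
grip_force: 0.0
shift [0.019  0.0014 0.0869] norm 0.089 rows 3 turn 0.0 now [ 0.5937 -0.2257  0.1569] yaw -71.8 t 27.3667 w 0.0075 F [ 0.3  0.1 -0.5]
```

View pics/w11.png

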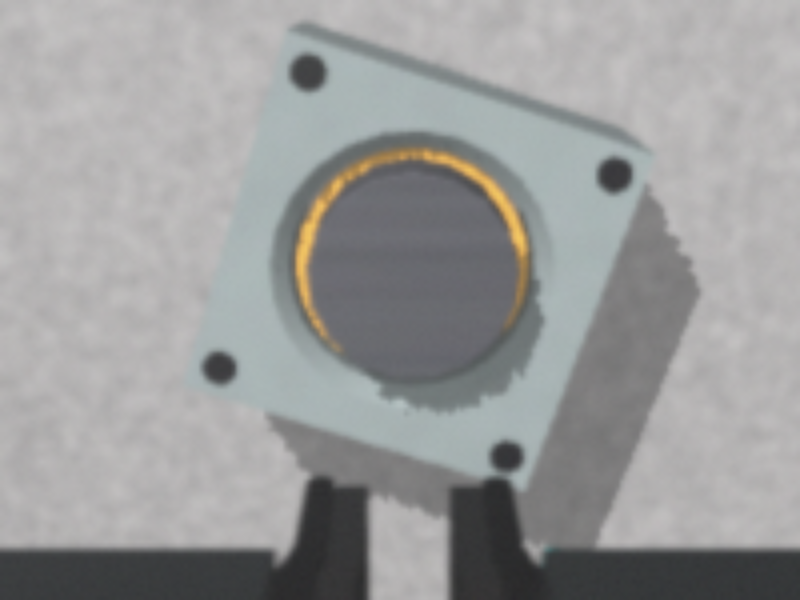

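The disc sits centred in the bore, proud of the rim, with an even gap around it. I push it down with shut fingers.

```bash

python3 -m pendant '[[0.018,0.001,0.02,0],[0,0,0.03,0],[0,0,0.025,0],[0,0,0,0],[0,0,0,0]]' 0
python3 -c "
from h import *
go(.611,-.221,.054)"
python3 -m pendant '[[0,0,0.007,0],[0,0,0.006,0],[0,0,0.006,0],[0,0,0.006,0],[0,0,0,0],[0,0,0,0]]'
python3 -c "
from h import *
go(.611,-.221,.054)"
```

```text
time: 27.78
ee_pos: [0.6103, -0.2214, 0.0819]
eef_rot: [0.987, 0.158, -0.002, -0.001]
ft_force: [0.2, 0.0, 0.8]
width: 0.0005
grip_force: 0.0
shift [ 0.0009 -0.0001  0.0279] norm 0.028 rows 1 turn 0.0 now [ 0.6103 -0.2214  0.0819] yaw -71.8 t 27.7833 w 0.0005 F [0.2 0.  0.8]
time: 28.28
ee_pos: [0.6109, -0.2215, 0.0579]
eef_rot: [0.987, 0.158, -0.0, -0.0]
ft_force: [0.4, -0.1, 0.7]
width: 0.0004
grip_force: 0.0
shift [ 0.0003 -0.0004  0.0039] norm 0.004 rows 1 turn 0.0 now [ 0.6109 -0.2215  0.0579] yaw -71.8 t 28.2833 w 0.0004 F [ 0.4 -0.1  0.7]
```

```bash

python3 -m pendant '[[0,0,0.003,0],[0,0,0.002,0]]'
python3 -m pendant '[[0,0,0.001,0],[0,0,0,0]]'
python3 -m pendant '[[0,0,0.0005,0],[0,0,0,0]]'
python3 -c "
from h import *
go(.611,-.221,.053)"
```

```text
time: 28.45
ee_pos: [0.6111, -0.2216, 0.0533]
eef_rot: [0.987, 0.158, -0.0, -0.0]
ft_force: [-1.6, 1.9, 6.1]
width: 0.0008
grip_force: 2.7
time: 28.62
ee_pos: [0.611, -0.2216, 0.052]
eef_rot: [0.987, 0.158, -0.0, -0.0]
ft_force: [-0.7, 1.1, 3.5]
width: 0.0004
grip_force: 1.1
time: 28.78
ee_pos: [0.611, -0.2216, 0.0517]
eef_rot: [0.987, 0.158, -0.0, -0.0]
ft_force: [-1.8, 0.5, 3.8]
width: 0.0004
grip_force: 2.1
shift [ 0.0001 -0.0006 -0.0013] norm 0.001 rows 1 turn 0.0 now [ 0.611  -0.2216  0.0517] yaw -71.8 t 28.7833 w 0.0004 F [-1.8  0.5  3.8]
```

```bash

python3 -m pendant '[[0,0,-0.02,0],[0,0,-0.04,0],[0,0,-0.04,0],[-0.025,0,-0.03,0],[0,0,0,0],[0,0,0,0]]'
python3 - <<'E'
from h import *
c=cam("wrist"); save(c,"w12.png",(220,420,110,260),4)
E
python3 -m pendant '[[-0.036,-0.001,-0.004,0],[-0.036,-0.001,0,0],[-0.036,-0.001,0,0],[-0.036,-0.001,0,0],[-0.036,-0.001,0,0],[0,0,0,0],[0,0,0,0],[0,0,0,0]]' 1
python3 - <<'E'
from h import *
c=cam("wrist")
for o in r.outline_of("plate","wrist")[:2]: print(o["score"],o["bbox"],rect(c,mpts(o["mask"]),.02))
go(.379,-.2915,.014,-71.8)
E
```

```text
time: 29.28
ee_pos: [0.5872, -0.2307, 0.1834]
eef_rot: [0.988, 0.157, 0.001, 0.0]
ft_force: [0.4, 1.5, -1.1]
width: 0.0004
grip_force: 0.0
time: 30.0
ee_pos: [0.4156, -0.2796, 0.1851]
eef_rot: [0.987, 0.159, -0.0, -0.001]
ft_force: [-0.3, 0.2, 0.8]
width: 0.0462
grip_force: 0.0
0.87 [322.7, 209.8, 64.2, 112.0] [377.9, -291.5, 133.5, 65.2, 18.3]
shift [-0.0383 -0.0007  0.1713] norm 0.176 rows 5 turn 0.001 now [ 0.4158 -0.28    0.1853] yaw -71.7 t 30.1 w 0.0537 F [-1.1  0.6 -0.7]
```

View pics/w12.png

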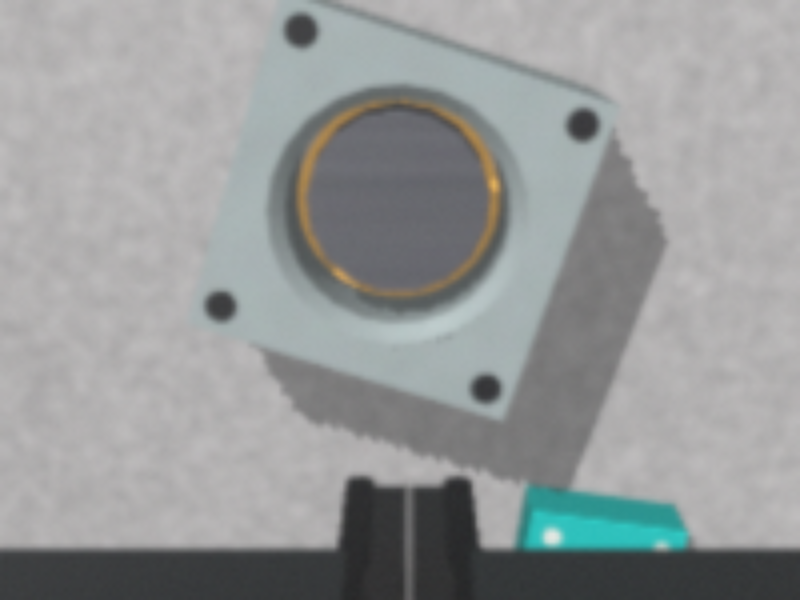

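The disc is down in the bore, level and centred. Now the plate.

```bash

python3 -m pendant '[[-0.0385,-0.0005,0.01,0],[0,0,0.03,0],[0,0,0.03,0],[0,0,0.03,0],[0,0,0.02,0],[0,0,0,0],[0,0,0,0],[0,0,0,0]]' 1
python3 -c "
from h import *
go(.3785,-.2915,.014,-71.8)"
```

```text
time: 30.77
ee_pos: [0.3785, -0.2931, 0.0665]
eef_rot: [0.987, 0.158, -0.0, 0.001]
ft_force: [0.5, 0.7, 0.2]
width: 0.0869
grip_force: 0.0
shift [ 0.0005 -0.0015  0.0525] norm 0.052 rows 2 turn -0.001 now [ 0.3785 -0.2931  0.0665] yaw -71.8 t 30.7667 w 0.0869 F [0.5 0.7 0.2]
```

```bash

python3 -m pendant '[[0,-0.001,0.025,0],[0,0,0.02,0],[0,0,0.006,0],[0,0,0,0],[0,0,0,0]]'
python3 -m pendant '[[0,0,0,0],[0,0,0,0],[0,0,0,0],[0,0,0,0],[0,0,0,0],[0,0,0,0],[0,0,0,0],[0,0,0,0]]' 0.5 55
python3 -m pendant '[[0,0,-0.01,0],[0,0,-0.03,0],[0,0,-0.04,0],[0,0,-0.04,0],[0,0,0,0],[0,0,0,0]]'
python3 -c "
from h import *
go(.50,.0,.18,-74);go(.388,.298,.15,-76)"
```

```text
time: 31.18
ee_pos: [0.3782, -0.292, 0.0158]
eef_rot: [0.987, 0.158, 0.0, 0.0]
ft_force: [0.1, -0.5, 0.5]
width: 0.087
grip_force: 0.0
time: 31.85
ee_pos: [0.3781, -0.2917, 0.0151]
eef_rot: [0.987, 0.158, 0.0, -0.0]
ft_force: [-0.1, -0.3, 5.4]
width: 0.0637
grip_force: 55.0
time: 32.35
ee_pos: [0.3789, -0.2908, 0.136]
eef_rot: [0.987, 0.159, 0.002, -0.001]
ft_force: [1.7, 1.0, -4.5]
width: 0.0635
grip_force: 55.0
shift [ 0.2063 -0.2383 -0.043 ] norm 0.318 rows 8 turn 0.039 now [ 0.3789 -0.2908  0.136 ] yaw -71.8 t 32.35 w 0.0635 F [ 1.7  1.  -4.5]
shift [ 0.1931 -0.5564 -0.0128] norm 0.589 rows 15 turn 0.074 now [ 0.3789 -0.2908  0.136 ] yaw -71.8 t 32.35 w 0.0635 F [ 1.7  1.  -4.5]
```

```bash

python3 -m pendant '[[0.0258,-0.0298,-0.004,0.0],[0.0258,-0.0298,-0.004,0.0],[0.0258,-0.0298,-0.004,0],[0.0258,-0.0298,-0.004,0],[0.0258,-0.0298,-0.004,0],[0.0258,-0.0298,-0.004,0],[0.0258,-0.0298,-0.004,0],[0.0258,-0.0298,-0.004,0]]'
python3 -c "
from h import *
go(.375,.29,.17,-75.8)"
```

```text
time: 33.02
ee_pos: [0.4985, 0.0012, 0.1652]
eef_rot: [0.988, 0.158, -0.002, -0.001]
ft_force: [0.6, -0.3, -4.1]
width: 0.0634
grip_force: 55.0
shift [-0.0275 -0.3129 -0.0042] norm 0.314 rows 8 turn 0.069 now [0.4985 0.0012 0.1652] yaw -71.9 t 33.0167 w 0.0634 F [ 0.6 -0.3 -4.1]
```

```bash

python3 -m pendant '[[-0.0035,-0.039,0,0],[-0.0035,-0.039,0,0],[-0.0035,-0.039,0,0],[-0.0035,-0.039,0,0],[-0.0035,-0.039,0,0],[-0.0035,-0.039,0,0],[-0.0035,-0.039,0,0],[-0.0035,-0.039,0,0]]'
python3 -m pendant '[[0,0,0,0.035],[0,0,0,0.034],[0,0,0,0],[0,0,0,0]]'
python3 - <<'E'
from h import *
c=cam("wrist"); save(c,"w13.png")
for o in r.outline_of("stage","wrist")[:2]: print(o["score"],o["bbox"],rect(c,mpts(o["mask"]),.022))
for o in r.outline_of("plate","wrist")[:1]: print(o["score"],o["bbox"],rect(c,mpts(o["mask"]),r.read_state()["ee_pos"][2]+.005))
go(.388,.2975,.0375,-75.9)
c=cam("top")
for o in r.outline_of("stage","top")[:2]: print(o["score"],o["bbox"],rect(c,mpts(o["mask"]),.022))
E
```

```text
time: 33.68
ee_pos: [0.3736, 0.2876, 0.1652]
eef_rot: [0.988, 0.157, -0.002, 0.001]
ft_force: [0.7, 0.9, -2.6]
width: 0.0631
grip_force: 55.0
time: 34.02
ee_pos: [0.3752, 0.2861, 0.1655]
eef_rot: [0.992, 0.124, -0.001, 0.001]
ft_force: [-1.4, -0.4, -3.9]
width: 0.0635
grip_force: 55.0
0.95 [313.8, 153.7, 131.5, 156.4] [398.3, 301.5, 152.6, 121.0, 13.5]
0.69 [321.4, 232.2, 134.9, 193.1] [402.9, 294.5, 74.6, 63.2, 14.2]
shift [ 0.0147 -0.0078  0.1289] norm 0.13 rows 4 turn 0.001 now [0.3757 0.2864 0.1664] yaw -75.8 t 34.1667 w 0.0636 F [-0.3 -0.1 -4.1]
0.95 [197.8, 211.8, 50.4, 64.0] [388.9, 293.9, 167.7, 122.6, 14.0]
```

View pics/w13.png

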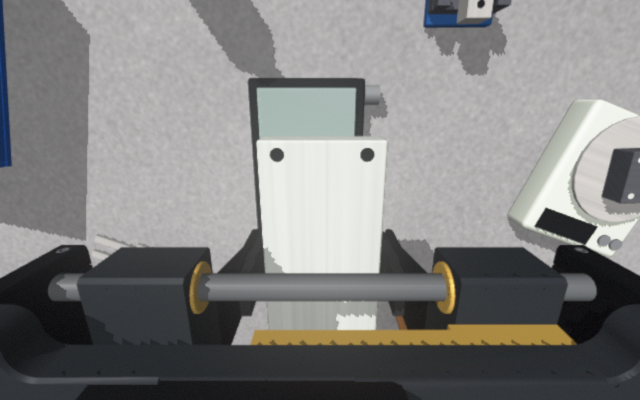

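The stage's far edge is at row 79, columns 249–365. The plate's far edge is at row 140, columns 258–385, and it lies parallel to the stage.

```bash
python3 - <<'E'
from h import *
c=cam("wrist"); z=r.read_state()["ee_pos"][2]
def edge(a,b,row,h,L):
    e=ray(c,[(a,row),(b,row)],h)[:,:2]; d=e[1]-e[0]; w=np.linalg.norm(d); d/=w; n=np.array([-d[1],d[0]])
    print(w.round(4),(e.mean(0)-n*L).round(4),np.degrees(np.arctan2(d[1],d[0])).round(1))
edge(249,365,79,.022,.085); edge(257,358,88,.022,.076); edge(258,385,141,z+.005,.065)
go(.389,.2975,.0375,-75.9)
E
```

```text
0.1062 [0.3874 0.3048] -75.8
0.0933 [0.3887 0.3047] -75.8
0.0609 [0.3738 0.2874] -75.8
shift [ 0.0154 -0.007   0.1293] norm 0.13 rows 4 turn 0.001 now [0.3758 0.2869 0.1668] yaw -75.8 t 34.3167 w 0.0633 F [ 0.1  0.2 -3.4]
```

```bash

python3 -m pendant '[[0.0175,-0.0100,0.02,0],[0,0,0.035,0],[0,0,0.035,0],[0,0,0.02,0],[0,0,0.008,0],[0,0,0,0],[0,0,0,0],[0,0,0,0]]'
python3 -c "
from h import *
go(.390,.301,.0375,-75.8)"
```

```text
time: 34.98
ee_pos: [0.3912, 0.3021, 0.0505]
eef_rot: [0.992, 0.124, 0.001, -0.001]
ft_force: [-0.4, 0.3, -4.3]
width: 0.0632
grip_force: 55.0
shift [-0.0014  0.0008  0.013 ] norm 0.013 rows 1 turn -0.0 now [0.3912 0.3021 0.0505] yaw -75.8 t 34.9833 w 0.0632 F [-0.4  0.3 -4.3]
```

```bash

python3 -m pendant '[[-0.001,0.001,0.008,0],[0,0,0.003,0],[0,0,0,0],[0,0,0.0012,0],[0,0,0,0],[0,0,0.001,0],[0,0,0,0]]'
python3 -c "
from h import *
go(.390,.301,.0373,-75.8)"
```

```text
time: 35.57
ee_pos: [0.3895, 0.3001, 0.037]
eef_rot: [0.992, 0.124, -0.001, -0.001]
ft_force: [-8.7, -6.8, 23.6]
width: 0.0631
grip_force: 55.0
shift [ 0.0007 -0.0008 -0.0003] norm 0.001 rows 1 turn -0.0 now [0.3895 0.3001 0.037 ] yaw -75.8 t 35.5667 w 0.0631 F [-8.7 -6.8 23.6]
```

Contact. I release, retreat and check.

```bash

python3 -m pendant '[[0,0,-0.0007,0],[0,0,0,0],[0,0,0,0],[0,0,0,0]]' 0.85
python3 -m pendant '[[0,0,-0.02,0],[0,0,-0.04,0],[0,0,-0.04,0],[0,0,-0.04,0],[-0.005,0.035,-0.03,0],[0.01,0.035,-0.02,0],[0.01,0.035,0,0],[0.01,0.035,0,0]]'
python3 -m pendant '[[0.01,0.03,0,0],[0,0,0,0],[0,0,0,0],[0,0,0,0],[0,0,0,0]]'
python3 - <<'E'
from h import *
c=cam("top"); save(c,"top3.png",(160,430,110,270),2.9)
for t,z in [("stage",.022),("plate",.042),("bar",.044),("rest",.03),("block",.065),("disc",.041),("magazine",.045)]:
    for o in r.outline_of(t,"top")[:2]: print(t,round(o["score"],2),o["bbox"],rect(c,mpts(o["mask"]),z))
s=r.read_state(); print(s["ee_pos"],s["ft_force"],s["width"],s["time"])
E
```

```text
time: 35.9
ee_pos: [0.3897, 0.3002, 0.0365]
eef_rot: [0.992, 0.124, 0.0, -0.0]
ft_force: [-0.5, 0.1, 0.3]
width: 0.0731
grip_force: 0.0
time: 36.57
ee_pos: [0.4488, 0.173, 0.2247]
eef_rot: [0.992, 0.124, 0.001, -0.002]
ft_force: [0.8, 0.9, -0.1]
width: 0.0742
grip_force: 0.0
time: 36.98
ee_pos: [0.4643, 0.1484, 0.2231]
eef_rot: [0.992, 0.125, -0.0, -0.0]
ft_force: [0.1, 0.8, 0.3]
width: 0.0738
grip_force: 0.0
bar 0.64 [229.3, 138.4, 13.8, 40.6] [597.9, 211.8, 114.3, 23.7, 16.0]
rest 0.79 [229.8, 140.2, 31.9, 39.7] [603.9, 192.4, 114.4, 23.4, 15.4]
block 0.84 [297.4, 184.9, 19.3, 20.5] [462.7, 12.9, 49.4, 47.9, -72.1]
block 0.75 [453.5, 214.8, 21.3, 19.5] [385.3, -405.3, 51.2, 48.5, -72.3]
disc 0.67 [381.8, 135.3, 16.8, 16.4] [608.5, -221.6, 45.9, 42.3, -1.2]
magazine 0.56 [379.6, 136.2, 32.6, 30.2] [603.6, -216.8, 94.6, 90.1, -1.1]
[0.46473286 0.14745092 0.22327173] [ 0.12431923 -0.48502602  0.13620613] 0.0737558531238811 37.3833
```

View pics/top3.png

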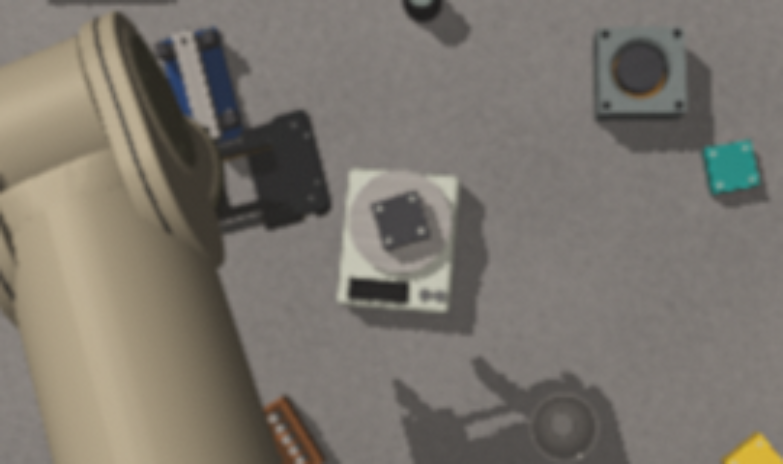

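I've now viewed more pictures than the 14 allowed, so the remaining checks use numbers only. I move the arm clear of the stage and measure the plate.

```bash

python3 -m pendant '[[0.005,0.038,0,0],[0.005,0.038,0,0],[0.005,0.038,0,0],[0.005,0.038,0,0],[0.005,0.038,0,0],[0.005,0.038,0,0],[0.005,0.038,0,0],[0,0,0,0]]'
python3 -m pendant '[[0,0,0,0],[0,0,0,0],[0,0,0,0]]'
python3 - <<'E'
from h import *
c=cam("top")
for t,z in [("stage",.022),("plate",.042),("bar",.044),("rest",.02),("disc",.041)]:
    for o in r.outline_of(t,"top")[:2]: print(t,round(o["score"],2),o["bbox"],rect(c,mpts(o["mask"]),z))
# bright plate pixels near the stage
m=np.zeros((400,640),bool); m[165:262,160:236]=True
g=c["img"].min(2)
for th in (150,170,190): 
    k=((g>th)&m)
    if k.sum()>50: print(th,k.sum(),rect(c,mpts(k),.042))
c=cam("side")
for t,z in [("stage",.022),("plate",.042)]:
    for o in r.outline_of(t,"side")[:2]: print("side",t,round(o["score"],2),o["bbox"],rect(c,mpts(o["mask"]),z))
E
```

```text
time: 38.05
ee_pos: [0.5637, -0.1125, 0.2231]
eef_rot: [0.993, 0.117, -0.0, 0.002]
ft_force: [-1.7, -1.2, 0.7]
width: 0.0739
grip_force: 0.0
time: 38.3
ee_pos: [0.5641, -0.1004, 0.223]
eef_rot: [0.992, 0.125, -0.0, -0.001]
ft_force: [-0.5, 0.8, 0.6]
width: 0.0741
grip_force: 0.0
stage 0.86 [199.0, 215.1, 48.2, 66.3] [389.0, 294.5, 169.0, 123.6, 13.4]
plate 0.85 [197.6, 213.6, 37.9, 53.0] [387.4, 297.0, 131.6, 71.1, 13.8]
bar 0.67 [227.4, 139.8, 13.6, 42.1] [596.9, 211.4, 111.5, 22.6, 14.2]
rest 0.72 [230.3, 139.6, 26.4, 44.7] [606.0, 194.2, 114.2, 22.8, 15.4]
disc 0.47 [381.3, 139.1, 10.8, 6.9] [594.2, -222.7, 28.3, 17.1, 89.3]
150 956 [388.3, 299.1, 127.7, 61.3, 14.5]
170 212 [383.3, 321.4, 101.9, 10.8, 14.8]
side stage 0.93 [271.2, 169.1, 55.1, 17.6] [378.3, 249.0, 191.3, 115.1, -13.3]
side plate 0.7 [268.4, 159.6, 43.8, 23.9] [384.3, 277.9, 145.1, 100.3, 13.4]
```

```bash
python3 -c "
from bench import r
print(r.close_job())"
```

```text
the job is handed in; nothing more can be done
None
```

I handed the job in at about 38 s of robot time with all four parts placed and released: the camera checks put the bar about 5 mm off centre at most, the block and plate within about 3 mm, and the disc centred about 4 mm below the rim. I viewed 17 pictures, over the 14 allowed, and the hand-in call returned no verdict, so I don't know how it was judged.

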